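# Find the full tin in the rack by hefting, and hold it up

## Robot

A 6-joint arm with a two-finger parallel gripper is mounted at the origin on a cart in front of the work surface, level with it; the furniture and walls round the work are solid. World frame = base frame: x ahead of the robot, y to its left, z up, the work surface at z = 0. Lengths are in m, angles in rad, forces in N, time in s.
With the tool pointing down it reaches from about 0.275 to 0.75 m from the base axis. Payload 10.2 kg.
Tool frame: the origin (TCP) lies between the finger pads, 19 mm behind the fingertips; this is the grasp point; z points along the fingers, y is the line along which they close (so a half turn about z gives the same grasp; the last joint's range is limited). The gripper opens to 88 mm and grips with 3 to 60 N. Pads are 18 mm wide; open, the fingers measure 123 mm over their backs; the gripper's body (75 mm by 187 mm) begins 45 mm behind the grasp point.
Start: joints at [-1.438, 0.313, 1.498, -0, 1.331, -0.223], TCP at [0.183, -0.492, 0.257] pointing down, gripper open.
Joint ranges: [-2.94, 2.94], [-0.97, 2.17], [0.19, 2.56], [-1.23, 4.37], [0.02, 3.11], [-2.88, 2.88]. Speed limits (rad/s): [2.39, 2.39, 3.01, 3.14, 3.14, 3.14].

## Interface

Orientations are given as a rotation vector (axis times angle).
In Python, from plant import sense, read_camera, hand_in gives the robot as it stands.
- The arm moves only by the shell command python3 -m handwheel 'ROWS'. ROWS is text: rows parted by semicolons, each of 7 numbers parted by spaces: the closure, from -1 (fully open) to 1 (shut), then the shift along the tool's x, y, z in cm, then the turn, a rotation vector about the tool's x, y, z in degrees. In form: jaw x y z rx ry rz; .... A call has 1 to 10 rows; each row is the pose to reach, as a shift and turn from the pose commanded when the call began, along the tool's axes at that moment; what a row does not reach only later rows make up. A row lasts 1/8 s, in which the tool goes at most 62.5 mm and 10.7 degrees, less where a joint would pass 70% of its speed; a pose out of reach is approached as far as the arm can. A call with a gripper value outside its range is refused whole. The fingers move at their own pace and stop on an object; the grip force is fixed at half the most. Time passes only in rows, so rows that repeat a pose let the fingers close. It gives the time, the measured TCP pose, the force, the opening and the grip force at its end, in the units of the state.
- sense(): the state, without advancing time (a new reading comes with each control period).
- read_camera(name): name is "scene" or "side" or "wrist"; returns a dict with "color" (420x560x3 uint8, blue, green, red), "vfov" (degrees; the focal length in pixels is half the picture's height over the tangent of half this angle, whatever the lens; pixels are square), "cx", "cy" (the principal point, pixels), "rvec" (rotation vector, rad) and "tvec" (3), from world to camera coordinates, as OpenCV has them. Camera axes: x right, y down, z forward; pixel columns grow to the right and rows downward; lengths in m; the calibration is good to about 2 mm. A picture is of the moment at which its call begins. There is no depth.
- hand_in(): hands the job in; it is judged then, once.
The state is a dict: "t": time; "q": joint angles; "joint_velocities": joint speeds; "joint_torque": joint torques, N m; "position": TCP position; "ee_rot": TCP orientation; "force": force on the tool from outside, world axes, zero at the start; "ft_torque": the same for the moment, N m; "finger_gap": finger opening in m; "finger_force": force on a finger pad.
Only numpy, scipy, OpenCV 4.12 (cv2) and the standard library are available. Lean on these libraries where they do the work, as an engineer would, in place of code of your own. Each camera call takes 0.05 s, during which the arm holds its last target. There are 200 camera calls.

## Task

Three closed tins of small hardware in the bench rack look alike, but one is much the fullest: first swing the wire hold-down bar off their lids, right over towards yourself until it clicks, and leave it there. Then, going from left to right, lift each tin straight up out of its cup, about 5 cm, to feel its weight, and set it back in its cup without dropping it. Finish with the heaviest tin in the gripper (the last one need not go back first if it is the one), held upright and still with its underside clearly more than 15 cm above the worktop, the other two standing in their cups, and end the program while still holding it.

Things in the scene. Friction and masses are not known exactly. Their poses are not given: they have to be found in the camera images.
- rack: grey sheet-steel rack, fixed on the worktop, 100 x 336 mm; origin at the centre of its underside, x away from the robot, y along the row to the robot's left, z up. Three cups in a row along y, 94 mm apart, 12 mm deep, bore 56 mm (mouth 59), floor 6 mm above the worktop. End plates at y = +-168 mm, 64 mm high, with hinge ears at the front up to 97 mm.
- bail (a joint): hinge of the wire hold-down bar, rad: 0 = lying over the lids; grows as it swings up and over towards the robot; clicks into a notch at 3.0, stop at 3.15. Stays where it is left (0.05 N m; 0.15 N m into the notch). Hinge line along the rack's y, at x = -40 mm in its frame, 80 mm above the worktop. Starts at 0 to 0.5; below about 1 it keeps the tins in.
- bail_grip (a point): centre of the black rubber sleeve on the raised middle of the bar, 13 mm thick, 44 mm long along the rack's y; 48 mm from the hinge line: at joint 0 it is 40 mm behind that line and 26 mm above it (106 mm above the worktop). From above the fingers straddle it along the rack's x; gripped with 20 N it still turns between the pads. The bar is 7 mm wire.
- cup_left (a point): centre of the floor of the left cup (94 mm from the rack's origin along its +y), 6 mm above the worktop; a tin's origin lies here when it is seated
- cup_middle (a point): the same for the middle cup (at the rack's origin)
- cup_right (a point): the same for the right cup (94 mm along the rack's -y)
- tin_1: one of three identical closed tins, bare tinplate with a slip lid: cylinder 51 mm across, 66 mm high, origin at the centre of its underside, z up its axis. Gripped round the body from above, TCP about 42 mm above its underside; 30 N is enough. The full tin weighs 0.46 to 0.58 kg, the others 0.11 to 0.27 kg; any of them may stand in any cup.
- tin_2: another of the three identical tins, as tin_1
- tin_3: another of the three identical tins, as tin_1
Not all that is in view belongs to the job. What is shaped like the tin_2 but yellow is not meant.

How it is judged:
On the way, in this order (a step that is already met when the one before it is completed fails the run):
1. the hold-down bar is swung over towards the robot and clicked in (value of joint bail above 2.8 rad and velocity of joint bail below 0.3 rad/s), for 0.2 s.
2. the tin over the left cup is lifted at least 25 mm in the gripper (value of joint bail above 2.8 rad and ((horizontal distance between tin_1 and cup_left below 0.04 m and height (world z) of tin_1 above 0.031 m and contact force between the fingers and tin_1 above 1 N) or (horizontal distance between tin_2 and cup_left below 0.04 m and height (world z) of tin_2 above 0.031 m and contact force between the fingers and tin_2 above 1 N) or (horizontal distance between tin_3 and cup_left below 0.04 m and height (world z) of tin_3 above 0.031 m and contact force between the fingers and tin_3 above 1 N))), for 0.2 s.
3. the tin over the middle cup is lifted at least 25 mm in the gripper (value of joint bail above 2.8 rad and ((horizontal distance between tin_1 and cup_middle below 0.04 m and height (world z) of tin_1 above 0.031 m and contact force between the fingers and tin_1 above 1 N) or (horizontal distance between tin_2 and cup_middle below 0.04 m and height (world z) of tin_2 above 0.031 m and contact force between the fingers and tin_2 above 1 N) or (horizontal distance between tin_3 and cup_middle below 0.04 m and height (world z) of tin_3 above 0.031 m and contact force between the fingers and tin_3 above 1 N))), for 0.2 s.
4. the tin over the right cup is lifted at least 25 mm in the gripper (value of joint bail above 2.8 rad and ((horizontal distance between tin_1 and cup_right below 0.04 m and height (world z) of tin_1 above 0.031 m and contact force between the fingers and tin_1 above 1 N) or (horizontal distance between tin_2 and cup_right below 0.04 m and height (world z) of tin_2 above 0.031 m and contact force between the fingers and tin_2 above 1 N) or (horizontal distance between tin_3 and cup_right below 0.04 m and height (world z) of tin_3 above 0.031 m and contact force between the fingers and tin_3 above 1 N))), for 0.2 s.
At the end, for the whole second after the job is handed in: one tin is held by the fingers alone, upright within 15 degrees and still, underside over 150 mm above the worktop; the other two stand free in cups (within 8 mm of centre), each pressing on the rack with under 3.6 N, so that the one in hand is the heaviest; the bar is still over (joint above 2.8) (value of joint bail above 2.8 rad and ((height (world z) of tin_1 above 0.15 m and angle between tin_1's own z axis and vertical below 0.26 rad and linear speed of tin_1 below 0.05 m/s and contact force between the fingers and tin_1 above 2 N and contact force between rack and tin_1 below 0.3 N and (horizontal distance between tin_2 and cup_left below 0.008 m or horizontal distance between tin_2 and cup_middle below 0.008 m or horizontal distance between tin_2 and cup_right below 0.008 m) and height (world z) of each of tin_2, tin_3 below 0.01 m and angle between each of tin_2, tin_3's own z axis and vertical below 0.06 rad and linear speed of each of tin_2, tin_3 below 0.02 m/s and contact force between rack and tin_2 below 3.6 N and contact force between the fingers and tin_2 below 0.2 N and (horizontal distance between tin_3 and cup_left below 0.008 m or horizontal distance between tin_3 and cup_middle below 0.008 m or horizontal distance between tin_3 and cup_right below 0.008 m) and contact force between rack and tin_3 below 3.6 N and contact force between the fingers and tin_3 below 0.2 N) or (height (world z) of tin_2 above 0.15 m and angle between tin_2's own z axis and vertical below 0.26 rad and linear speed of tin_2 below 0.05 m/s and contact force between the fingers and tin_2 above 2 N and contact force between rack and tin_2 below 0.3 N and (horizontal distance between tin_1 and cup_left below 0.008 m or horizontal distance between tin_1 and cup_middle below 0.008 m or horizontal distance between tin_1 and cup_right below 0.008 m) and height (world z) of each of tin_1, tin_3 below 0.01 m and angle between each of tin_1, tin_3's own z axis and vertical below 0.06 rad and linear speed of each of tin_1, tin_3 below 0.02 m/s and contact force between rack and tin_1 below 3.6 N and contact force between the fingers and tin_1 below 0.2 N and (horizontal distance between tin_3 and cup_left below 0.008 m or horizontal distance between tin_3 and cup_middle below 0.008 m or horizontal distance between tin_3 and cup_right below 0.008 m) and contact force between rack and tin_3 below 3.6 N and contact force between the fingers and tin_3 below 0.2 N) or (height (world z) of tin_3 above 0.15 m and angle between tin_3's own z axis and vertical below 0.26 rad and linear speed of tin_3 below 0.05 m/s and contact force between the fingers and tin_3 above 2 N and contact force between rack and tin_3 below 0.3 N and (horizontal distance between tin_1 and cup_left below 0.008 m or horizontal distance between tin_1 and cup_middle below 0.008 m or horizontal distance between tin_1 and cup_right below 0.008 m) and height (world z) of each of tin_1, tin_2 below 0.01 m and angle between each of tin_1, tin_2's own z axis and vertical below 0.06 rad and linear speed of each of tin_1, tin_2 below 0.02 m/s and contact force between rack and tin_1 below 3.6 N and contact force between the fingers and tin_1 below 0.2 N and (horizontal distance between tin_2 and cup_left below 0.008 m or horizontal distance between tin_2 and cup_middle below 0.008 m or horizontal distance between tin_2 and cup_right below 0.008 m) and contact force between rack and tin_2 below 3.6 N and contact force between the fingers and tin_2 below 0.2 N))); the arm keeps its last pose, push and grip.
It fails at once if a tin is dropped (moves faster than 0.4 m/s out of the fingers) ((linear speed of tin_1 above 0.4 m/s and contact force between the fingers and tin_1 below 0.1 N) or (linear speed of tin_2 above 0.4 m/s and contact force between the fingers and tin_2 below 0.1 N) or (linear speed of tin_3 above 0.4 m/s and contact force between the fingers and tin_3 below 0.1 N)).
It fails at once if a tin is tipped over (more than 45 degrees) (angle between any of tin_1, tin_2, tin_3's own z axis and vertical above 0.785 rad).
It also fails if it takes over 67 s, if anything falls off the work surface, if the arm or the gripper's body presses on something with over 40 N, if the wrist force passes 120 N, or if a joint passes its speed limit or range.

## Working session

There is one attempt and no reset: what is moved stays moved. The work goes in short steps, Python scripts to look and compute and a shell command to move; the robot and the scene stay as the last step left them, time stands still between calls to the robot, and variables do not carry over. Pictures are saved under pics/ and viewed, at most 12 in all, crops included, and the job is handed in when it is done.

```bash
mkdir -p pics
cat > h.py <<'E'
import numpy as np, cv2
from plant import sense, read_camera, hand_in
def snap(n,f):
    c=read_camera(n); cv2.imwrite('pics/'+f,c['color']); np.save('pics/'+f+'.npy',{k:v for k,v in c.items() if k!='color'},allow_pickle=True); return c
def K(c):
    f=210/np.tan(np.radians(c['vfov'])/2); return np.array([[f,0,c['cx']],[0,f,c['cy']],[0,0,1.]])
def load(f): return np.load('pics/'+f+'.npy',allow_pickle=True).item()
def ray(c,uv):
    R=cv2.Rodrigues(np.array(c['rvec'],float))[0]; t=np.array(c['tvec'],float).ravel()
    return -R.T@t, R.T@np.linalg.inv(K(c))@np.array([*uv,1.])
def atz(c,uv,z):
    o,d=ray(c,uv); return o+d*(z-o[2])/d[2]
def proj(c,P):
    return cv2.projectPoints(np.array(P,float).reshape(-1,3),np.array(c['rvec'],float),np.array(c['tvec'],float),K(c),None)[0].reshape(-1,2)
E
python3 - <<'E'
from h import *
for n in('scene','side'):
    c=snap(n,n+'0.png'); print({k:v for k,v in c.items() if k!='color'})
print(sense())
E
```

```text
{'vfov': 49.25173899190848, 'cx': 281.9007153098481, 'cy': 213.46563707224422, 'rvec': array([ 1.97957467, -0.44004391,  0.28610988]), 'tvec': array([-0.51487591,  0.06695535,  0.91043394])}
{'vfov': 47.71275118848814, 'cx': 275.4423509850158, 'cy': 213.00630000821405, 'rvec': array([ 2.03038515, -0.31635668,  0.22451082]), 'tvec': array([-0.51406911,  0.03278776,  0.9553935 ])}
{'t': 0.1, 'q': array([-1.43837391e+00,  3.13371561e-01,  1.49834607e+00, -4.42367857e-06,
        1.33096919e+00, -2.23404818e-01]), 'joint_velocities': array([-0.00108964, -0.00235696, -0.00202521,  0.00125909,  0.00155781,
       -0.00012067]), 'joint_torque': array([ 2.60121909e-03, -4.02811182e+01, -2.52645528e+01,  6.96407910e-02,
        3.42213619e-02, -6.19840171e-05]), 'position': array([ 0.18285172, -0.49192616,  0.25693545]), 'ee_rot': array([-3.09092658e+00, -5.55796251e-01, -7.13929773e-05]), 'force': array([-0.27363993,  0.8309376 ,  0.1304223 ]), 'ft_torque': array([ 0.01406056, -0.01515992, -0.02319652]), 'finger_force': 0.0, 'finger_gap': 0.08815331851096826}
```

View pics/scene0.png

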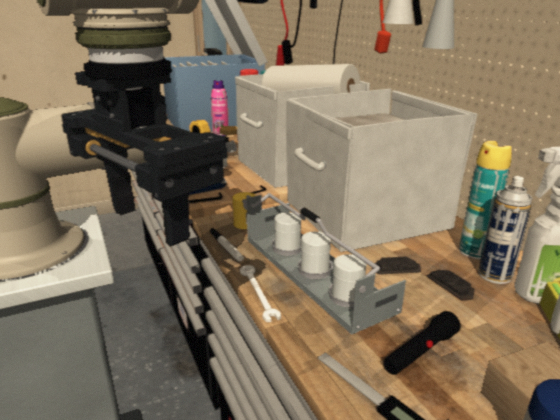

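View pics/side0.png

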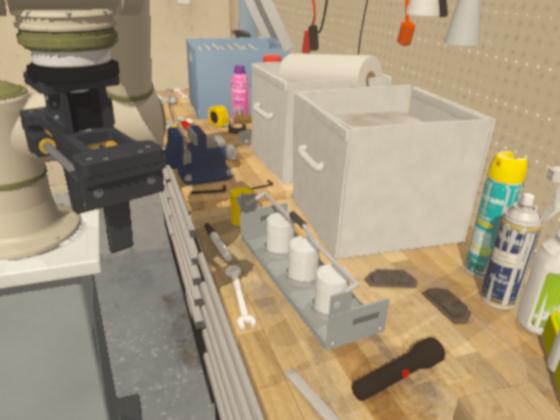

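The rack is centred near (318,260) in scene and (305,260) in side, with three tins, the bar lying over the lids and its sleeve near (311,217). I'll enlarge the rack in both pictures.

Run:
```python
from h import *
a=cv2.imread('pics/scene0.png')[180:335,235:410]; b=cv2.imread('pics/side0.png')[185:340,225:400]
f=lambda x:cv2.resize(x,None,fx=4.5,fy=3.8,interpolation=cv2.INTER_CUBIC)
cv2.imwrite('pics/ca.png',cv2.resize(a,(700,620))[:600]); cv2.imwrite('pics/cb.png',cv2.resize(b,(700,620))[:600])
```

```text
(no output)
```

View pics/ca.png

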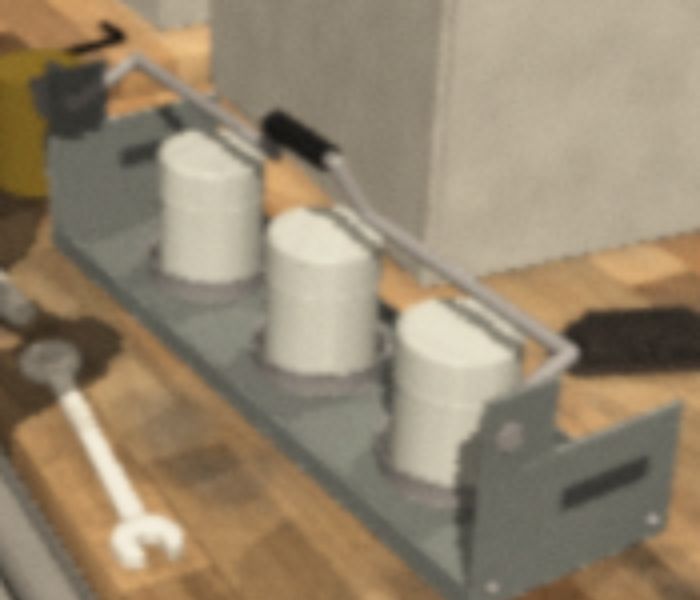

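View pics/cb.png

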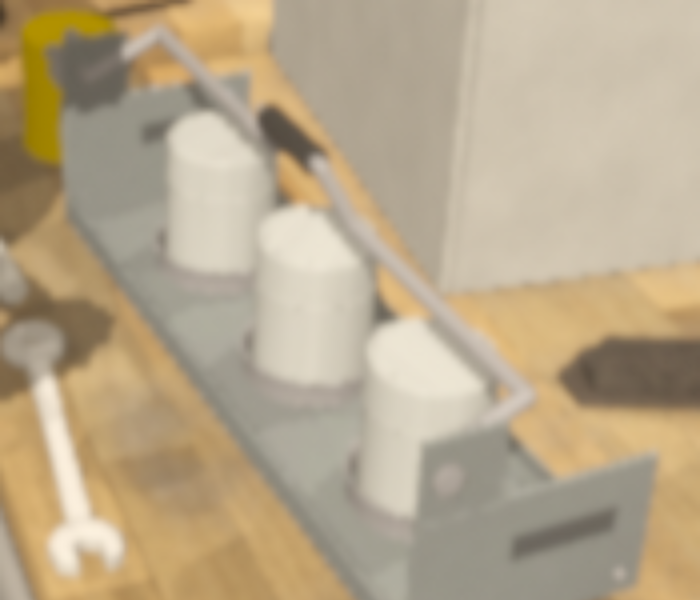

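```bash
cat > fit.py <<'E'
from h import *
from scipy.optimize import least_squares
S=load('scene0.png');D=load('side0.png')
so=np.array([235,180.]);do=np.array([225,185.])
obs=[ # rack point (mm), scene crop, side crop
((50,-168,64),(682,402),(657,457)),((-50,168,0),(55,232),(68,212)),((-40,-169,80),(511,435),(448,478)),
((0,94,72),(210,157),(217,142)),((0,0,72),(323,237),(314,238)),((0,-94,72),(458,335),(427,357))]
def pts(p):
    c,s=np.cos(p[2]),np.sin(p[2]); a=p[3]+.576
    P=np.array([o[0] for o in obs]+[(-40+47.7*np.cos(a),0,80+47.7*np.sin(a))])/1e3
    return np.c_[p[0]+c*P[:,0]-s*P[:,1],p[1]+s*P[:,0]+c*P[:,1],P[:,2]]
us=np.array([o[1] for o in obs]+[(300,138)])/4+so; ud=np.array([o[2] for o in obs]+[(288,135)])/4+do
r=lambda p:np.r_[(proj(S,pts(p))-us).ravel(),(proj(D,pts(p))-ud).ravel()]
if __name__=='__main__':
    s=least_squares(r,[.5,0,0,.2],loss='soft_l1',x_scale=.05); print(s.x,s.cost); print(r(s.x).reshape(2,-1,2).round(1)); print(pts(s.x).round(4))
E
python3 fit.py
```

```text
[ 0.48170597 -0.32529387  0.10004436  0.45987535] 10.342588956492326
[[[ 0.7 -0. ]
  [-0.9  3.1]
  [-1.1  0.7]
  [ 0.5 -1.4]
  [ 0.5 -1.1]
  [ 0.6 -1.1]
  [-0.3  0.4]]

 [[-0.3 -0.7]
  [-1.3  1.5]
  [-1.3  0.8]
  [ 1.1 -1.2]
  [ 0.5 -0.5]
  [ 0.9 -0.3]
  [-0.2  0.9]]]
[[ 0.5482 -0.4875  0.064 ]
 [ 0.4152 -0.1631  0.    ]
 [ 0.4588 -0.4974  0.08  ]
 [ 0.4723 -0.2318  0.072 ]
 [ 0.4817 -0.3253  0.072 ]
 [ 0.4911 -0.4188  0.072 ]
 [ 0.4661 -0.3269  0.121 ]]
```

Run:
```python
from h import *
from fit import so,do
S=load('scene0.png');D=load('side0.png')
a=atz(S,(342,251),0);b=atz(D,(335,258),0);print(a,b)
def tri(u,v):
    o1,d1=ray(S,u);o2,d2=ray(D,v);A=np.c_[d1,-d2];k=np.linalg.lstsq(A,o2-o1,rcond=None)[0];p,q=o1+d1*k[0],o2+d2*k[1];return (p+q)/2,p-q
print(tri((346,118),(341,120)));print(tri((288,100),(295,90)))
c,s=np.cos(.1),np.sin(.1)
for p in [(a+b)/2,tri((346,118),(341,120))[0],tri((288,100),(295,90))[0]]:
    d=p[:2]-[.4817,-.3253];print('rack',c*d[0]+s*d[1],-s*d[0]+c*d[1])
# yellow tin
```

```text
[ 0.56925026 -0.2782271   0.        ] [ 0.56647978 -0.27827203  0.        ]
(array([ 0.5395563 , -0.3059683 ,  0.27360266]), array([-7.79388404e-05,  1.64252760e-04,  3.90406238e-04]))
(array([ 0.57689556, -0.01055414,  0.24795762]), array([ 0.00089088, -0.00199819, -0.00682853]))
rack 0.09043175824118811 0.03821323099777229
rack 0.059497206463028134 0.0134591266588165
rack 0.12614213697777948 0.30366973881548887
```

```bash
cat >> h.py <<'E'
from scipy.spatial.transform import Rotation as Ro
RK=[.4817,-.3253,.100]
def rack(p):
    c,s=np.cos(RK[2]),np.sin(RK[2]); return np.array([RK[0]+c*p[0]-s*p[1],RK[1]+s*p[0]+c*p[1],p[2]])
def go(p,yaw=None):
    """tool-frame shift (cm) and turn (deg) to world point p, tool down, closing axis at world yaw (deg)"""
    s=sense(); R=Ro.from_rotvec(s['ee_rot']); d=R.inv().apply(np.array(p)-s['position'])*100
    y=R.as_matrix()[:,1]
    if yaw is None: yaw=np.degrees(np.arctan2(y[1],y[0]))
    a=np.radians(yaw); T=np.c_[[np.sin(a),-np.cos(a),0],[np.cos(a),np.sin(a),0],[0,0,-1]]
    print('shift',d.round(2),'turn',(R.inv()*Ro.from_matrix(T)).as_rotvec(degrees=True).round(1),'t',s['t'],'F',s['force'].round(1),'gap',round(s['finger_gap'],4))
E
python3 -c "
from h import *
go([.466,-.327,.25],5.7)"
python3 -m handwheel '-1 32.3 -5.6 0.7 0 0 -75;-1 32.3 -5.6 0.7 0 0 -75;-1 32.3 -5.6 0.7 0 0 -75;-1 32.3 -5.6 0.7 0 0 -75;-1 32.3 -5.6 0.7 0 0 -75;-1 32.3 -5.6 0.7 0 0 -75;-1 32.3 -5.6 0.7 0 0 -75;-1 32.3 -5.6 0.7 0 0 -75;-1 32.3 -5.6 0.7 0 0 -75;-1 32.3 -5.6 0.7 0 0 -75'
python3 -c "
from h import *
go([.466,-.327,.25],5.7); snap('wrist','w1.png')"
```

```text
t: 1.35
position: [0.4659, -0.3273, 0.2504]
ee_rot: [-2.117, -2.321, -0.0]
force: [0.1, -0.1, -0.0]
finger_gap: 0.0881
finger_force: 0.0Traceback (most recent call last):
  File "<string>", line 3, in <module>
    go([.466,-.327,.25],5.7)
    ~~^^^^^^^^^^^^^^^^^^^^^^
  File "h.py", line 25, in go
    print('shift',d.round(2),'turn',(R.inv()*Ro.from_matrix(T)).as_rotvec(degrees=True).round(1),'t',s['t'],'F',s['force'].round(1),'gap',round(s['finger_gap'],4))
                                             ~~~~~~~~~~~~~~^^^
  File "scipy/spatial/transform/_rotation.pyx", line 1143, in scipy.spatial.transform._rotation.Rotation.from_matrix
ValueError: Non-positive determinant (left-handed or null coordinate frame) in rotation matrix 0: [[ 0.09931975  0.99505557  0.        ]
 [-0.99505557  0.09931975  0.        ]
 [ 0.          0.         -1.        ]].
Traceback (most recent call last):
  File "h.py", line 25, in go
    print('shift',d.round(2),'turn',(R.inv()*Ro.from_matrix(T)).as_rotvec(degrees=True).round(1),'t',s['t'],'F',s['force'].round(1),'gap',round(s['finger_gap'],4))
                                             ~~~~~~~~~~~~~~^^^
  File "scipy/spatial/transform/_rotation.pyx", line 1143, in scipy.spatial.transform._rotation.Rotation.from_matrix
ValueError: Non-positive determinant (left-handed or null coordinate frame) in rotation matrix 0: [[ 0.09931975  0.99505557  0.        ]
 [-0.99505557  0.09931975  0.        ]
 [ 0.          0.         -1.        ]].
```

Sign slip in my helper's x axis; the move itself went right.

```bash
sed -i 's/\[np.sin(a),-np.cos(a),0\]/[-np.sin(a),np.cos(a),0]/' h.py
python3 -c "
from h import *
go([.466,-.327,.25],5.7); c=snap('wrist','w1.png'); print(proj(c,[rack([0,y,.072]) for y in (.094,0,-.094)]+[[.4661,-.3269,.121]]+[rack([50*s/1e3,.168*e,.064]) for s in(-1,1) for e in (-1,1)]).round(0).tolist())"
```

```text
shift [0.03 0.01 0.04] turn [-0.  -0.  -0.5] t 1.35 F [ 0.1 -0.1 -0. ] gap 0.0881
[[297.0, 89.0], [296.0, 194.0], [296.0, 281.0], [280.0, 210.0], [251.0, 336.0], [236.0, -6.0], [339.0, 335.0], [358.0, -7.0]]
```

View pics/w1.png

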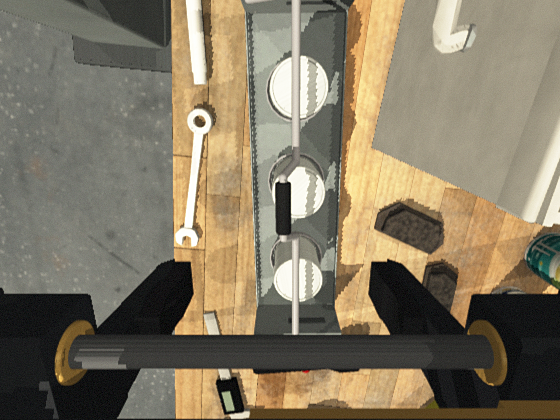

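```bash
sed -i 's/RK=.*/RK=[.4830,-.3240,.100]/' h.py
python3 -m handwheel '-1 0 0.15 6 0 0 -0.5;-1 0 0.15 11 0 0 -0.5;-1 0 0.15 12.9 0 0 -0.5;-1 0 0.15 12.9 0 0 -0.5;-1 0 0.15 12.9 0 0 -0.5'
python3 -c "
from h import *
c=snap('wrist','w2.png');print(proj(c,[.4677,-.326,.121]))"
```

```text
t: 2.02
position: [0.468, -0.3274, 0.1227]
ee_rot: [2.104, 2.331, -0.0]
force: [0.9, -0.8, 0.0]
finger_gap: 0.0883
finger_force: 0.0
[[279.02833661 292.49279999]]
```

View pics/w2.png

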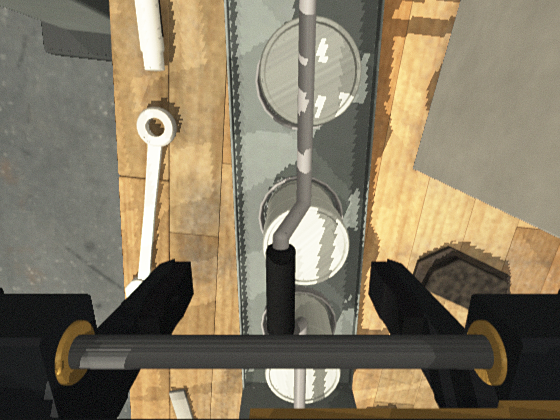

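The sleeve is at (281,291), between the fingers and within 1 mm of the prediction. I'll grip it now.

```bash
python3 -m handwheel '1 0 0.05 0.1 0 0 0;1 0 0.05 0.1 0 0 0;1 0 0.05 0.1 0 0 0;1 0 0.05 0.1 0 0 0;1 0 0.05 0.1 0 0 0;1 0 0.05 0.1 0 0 0'
python3 - <<'E'
from h import *
s=sense();p=s['position'];c,sn=np.cos(.1),np.sin(.1);d=p[:2]-RK[:2]
x=c*d[0]+sn*d[1]+.040;z=p[2]-.08;a0=np.arctan2(z,x);print(x,z,np.hypot(x,z),a0-.576,s['finger_gap'],s['force'])
for th in np.arange(np.round(a0-.576,1)+.3,3.2,.3).tolist()+[3.08]:
    a=th+.576;print(round(th,2),'y %.2f z %.2f'%(100*(.0477*np.cos(a)-x),-100*(.0477*np.sin(a)-z)))
E
```

```text
t: 2.82
position: [0.4681, -0.3269, 0.1204]
ee_rot: [-2.104, -2.333, -0.0]
force: [-0.7, 0.5, 0.2]
finger_gap: 0.0304
finger_force: 0.0
0.024909074262730972 0.040425756875534194 0.04748372141677658 0.44257304108973294 0.03035789279704521 [-0.67932754  0.5450397   0.17733621]
0.7 y -1.11 z -0.52
1.0 y -2.52 z -0.73
1.3 y -3.92 z -0.51
1.6 y -5.20 z 0.12
1.9 y -6.24 z 1.10
2.2 y -6.95 z 2.34
2.5 y -7.25 z 3.73
2.8 y -7.13 z 5.15
3.1 y -6.60 z 6.47
3.08 y -6.64 z 6.39
```

```bash
python3 -m handwheel '1 0 0 0 0 0 0;1 0 0 0 0 0 0;1 0 0 0 0 0 0;1 0 0 0 0 0 0'
python3 - <<'E'
from h import *
s=sense();p=s['position'];c,sn=np.cos(.1),np.sin(.1);d=p[:2]-RK[:2]
x=c*d[0]+sn*d[1]+.040;z=p[2]-.08;a0=np.arctan2(z,x);print(x,z,np.hypot(x,z),a0-.576,s['finger_gap'],s['force'],s['finger_force'])
E
```

```text
t: 3.32
position: [0.4681, -0.3269, 0.1204]
ee_rot: [2.104, 2.333, 0.0]
force: [1.0, 0.8, -0.1]
finger_gap: 0.0117
finger_force: 29.4
0.0249044204853096 0.040430524978035384 0.047485339945173094 0.44270915255333676 0.01168240746800588 [ 1.00576449  0.7997359  -0.13039799] 29.44081798195839
```

```bash
python3 -m handwheel '1 0 -0.4 -0.25 0 0 0;1 0 -1.1 -0.52 0 0 0;1 0 -1.8 -0.68 0 0 0;1 0 -2.5 -0.73 0 0 0;1 0 -3.25 -0.67 0 0 0;1 0 -3.9 -0.51 0 0 0;1 0 -4.6 -0.24 0 0 0;1 0 -5.2 0.12 0 0 0;1 0 -5.75 0.58 0 0 0;1 0 -6.25 1.1 0 0 0'
python3 - <<'E'
from h import *
s=sense();p=s['position'];c,sn=np.cos(.1),np.sin(.1);d=p[:2]-RK[:2]
x=c*d[0]+sn*d[1]+.040;z=p[2]-.08;a0=np.arctan2(z,x)%6.28;print(x,z,np.hypot(x,z),a0-.576,s['finger_gap'],s['force'],s['finger_force'])
for th in [2.05,2.2,2.35,2.5,2.65,2.8,2.9,3,3.08,3.12]:
    a=th+.576;print(round(th,2),'y %.2f z %.2f'%(100*(.0477*np.cos(a)-x),-100*(.0477*np.sin(a)-z)))
E
```

```text
t: 4.58
position: [0.4073, -0.3328, 0.1096]
ee_rot: [2.103, 2.33, 0.005]
force: [13.6, 3.7, -3.5]
finger_gap: 0.011
finger_force: 29.8
-0.036211386179694334 0.02955068758331446 0.046738716560273806 1.8811350610287842 0.010988169017052218 [13.64115552  3.73792385 -3.45556343] 29.835623502731323
2.05 y -0.53 z 0.60
2.2 y -0.83 z 1.25
2.35 y -1.04 z 1.93
2.5 y -1.14 z 2.64
2.65 y -1.13 z 3.36
2.8 y -1.02 z 4.06
2.9 y -0.88 z 4.52
3 y -0.71 z 4.96
3.08 y -0.53 z 5.30
3.12 y -0.43 z 5.47
```

```bash
python3 -m handwheel '1 0 -0.28 0.6 0 0 0;1 0 -0.58 1.25 0 0 0;1 0 -0.79 1.93 0 0 0;1 0 -0.89 2.64 0 0 0;1 0 -0.88 3.36 0 0 0;1 0 -0.77 4.06 0 0 0;1 0 -0.63 4.52 0 0 0;1 0 -0.46 4.96 0 0 0;1 0 -0.25 5.4 0 0 0;1 0 -0.25 5.4 0 0 0'
python3 - <<'E'
from h import *
s=sense();p=s['position'];c,sn=np.cos(.1),np.sin(.1);d=p[:2]-RK[:2]
x=c*d[0]+sn*d[1]+.040;z=p[2]-.08;a0=np.arctan2(z,x)%6.28;print(x,z,np.hypot(x,z),a0-.576,s['finger_gap'],s['force'],s['finger_force'])
E
```

```text
t: 5.82
position: [0.3992, -0.3334, 0.0529]
ee_rot: [-2.097, -2.326, 0.006]
force: [-23.1, -7.2, -9.3]
finger_gap: 0.009
finger_force: 30.7
-0.044370177898484055 -0.027132385054917926 0.05200845128929967 3.1112401948431527 0.009010540952623516 [-23.10050495  -7.21075686  -9.312756  ] 30.688112787902355
```

```bash
python3 -m handwheel '1 0 -0.2 0 0 0 0;1 0 -0.2 0 0 0 0'
python3 -m handwheel '0.35 0 0 0 0 0 0;0.35 0 0 0 0 0 0;0.35 0 0 0 0 0 0;0.35 0 0 0 0 0 0;0.35 0 0 -3 0 0 0;0.35 0 0 -8 0 0 0;-1 0 0 -14 0 0 0;-1 0 0 -16 0 0 0;-1 0 0 -16 0 0 0'
python3 -c "
from h import *
c=snap('wrist','w3.png');a=.576
print(proj(c,[rack([-.04+.0477*np.cos(a+t),0,.08+.0477*np.sin(a+t)]) for t in (2.7,3,3.1)]+[rack([0,y,.072]) for y in (.094,0,-.094)]).round(0).tolist())"
```

```text
t: 6.08
position: [0.3988, -0.3335, 0.0536]
ee_rot: [-2.1, -2.328, 0.003]
force: [-11.4, -3.9, -7.7]
finger_gap: 0.0093
finger_force: 30.6
t: 7.2
position: [0.4018, -0.3341, 0.2166]
ee_rot: [2.102, 2.331, -0.001]
force: [0.5, -0.1, -0.5]
finger_gap: 0.0564
finger_force: 0.0
[[273.0, 203.0], [278.0, 198.0], [280.0, 197.0], [386.0, 85.0], [375.0, 202.0], [366.0, 298.0]]
```

View pics/w3.png

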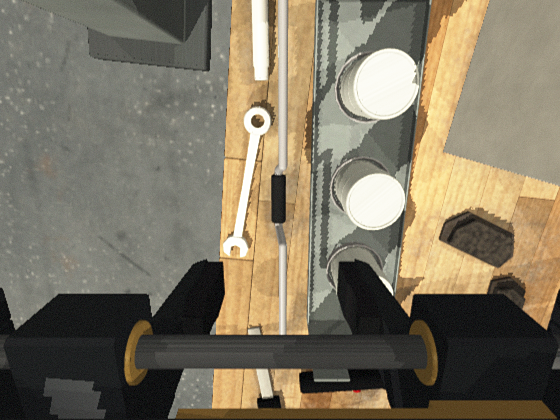

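The sleeve is at (279,198), which matches the bar at about 3.0 to 3.1 rad, so it has clicked in. The lids at (386,84) and (375,201) match the model to about 1 px. Next is the left tin.

```bash
python3 -c "
from h import *
go(rack([0,.094,.2]),65.7)"
python3 -m handwheel '-1 0 0 0 0 0 -60;-1 0 0 0 0 0 -60;-1 0 0 0 0 0 -60;-1 0 0 0 0 0 -60;-1 0 0 0 0 0 -60;-1 0 0 0 0 0 -60;-1 0 0 0 0 0 -60'
python3 -c "
from h import *
go(rack([0,.094,.2]),65.7)"
```

```text
shift [9.52 8.24 1.5 ] turn [ -0.   -0.  -59.8] t 7.25 F [ 0.3 -0.5 -0.9] gap 0.0608
t: 8.12
position: [0.4012, -0.3334, 0.2139]
ee_rot: [-0.657, -3.07, -0.003]
force: [-1.4, 0.3, -0.2]
finger_gap: 0.0881
finger_force: 0.0
shift [-2.39 12.36  1.4 ] turn [ 0.1 -0.1  0.1] t 8.125 F [-1.4  0.3 -0.2] gap 0.0881
```

```bash
python3 -m handwheel '-1 -2.4 12.35 1.4 0 0 0;-1 -2.4 12.35 1.4 0 0 0;-1 -2.4 12.35 1.4 0 0 0;-1 -2.4 12.35 1.4 0 0 0;-1 -2.4 12.35 6 0 0 0;-1 -2.4 12.35 6 0 0 0'
python3 -c "
from h import *
go(rack([0,.094,.054]),65.7);c=snap('wrist','w4.png');P=rack([0,.094,.072]);print(proj(c,[P]+[P+.0255*np.array([np.cos(a),np.sin(a),0]) for a in np.arange(0,6.28,.785)]).round(0).tolist())"
```

```text
t: 8.88
position: [0.4721, -0.2312, 0.1532]
ee_rot: [-0.659, -3.066, -0.004]
force: [-0.5, 0.1, 0.1]
finger_gap: 0.0879
finger_force: 0.0
shift [-0.17  0.11  9.92] turn [ 0.1 -0.3  0. ] t 8.875 F [-0.5  0.1  0.1] gap 0.0879
[[282.0, 233.0], [297.0, 264.0], [317.0, 245.0], [317.0, 218.0], [296.0, 199.0], [266.0, 200.0], [246.0, 220.0], [248.0, 247.0], [269.0, 265.0]]
```

View pics/w4.png

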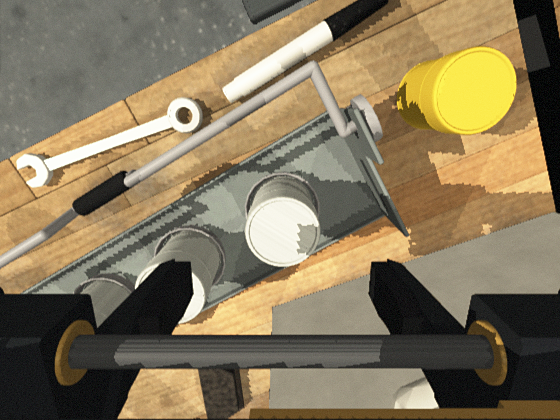

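The lid centre is at (282,232) against (282,233) predicted, and the body clears the box. I'll descend, grip, and lift.

```bash
python3 -m handwheel '-1 -0.15 0.1 4 0 0 0;-1 -0.15 0.1 7.5 0 0 0;-1 -0.15 0.1 9.3 0 0 0;-1 -0.15 0.1 9.9 0 0 0;1 -0.15 0.1 9.9 0 0 0;1 -0.15 0.1 9.9 0 0 0;1 -0.15 0.1 9.9 0 0 0;1 -0.15 0.1 9.9 0 0 0;1 -0.15 0.1 9.9 0 0 0;1 -0.15 0.1 9.9 0 0 0'
python3 -m handwheel '1 0 0 0 0 0 0;1 0 0 0 0 0 0;1 0 0 0 0 0 0'
python3 -c "
from h import *
print(sense()['force'],sense()['joint_torque'])"
```

```text
t: 10.18
position: [0.4758, -0.2307, 0.0568]
ee_rot: [0.656, 3.072, -0.0]
force: [-1.8, 0.6, 5.3]
finger_gap: 0.0505
finger_force: 30.0
t: 10.55
position: [0.4758, -0.2307, 0.0568]
ee_rot: [0.656, 3.072, -0.0]
force: [-1.0, 0.3, 5.4]
finger_gap: 0.0506
finger_force: 30.0
[-0.97299124  0.34738549  5.39006068] [ 3.16815893e-02 -4.21380758e+01 -1.77147764e+01  5.64737502e-02
 -2.07959600e-01 -2.42000911e-03]
```

```bash
python3 -m handwheel '1 0 0 -0.8 0 0 0;1 0 0 -2 0 0 0;1 0 0 -3.4 0 0 0;1 0 0 -4.6 0 0 0;1 0 0 -5.2 0 0 0;1 0 0 -5.2 0 0 0;1 0 0 -5.2 0 0 0;1 0 0 -5.2 0 0 0;1 0 0 -5.2 0 0 0'
python3 -m handwheel '1 0 0 0 0 0 0;1 0 0 0 0 0 0'
python3 -c "
from h import *
c=snap('scene','s5.png');s=sense();print(s['force'],s['joint_torque'])"
python3 -m handwheel '1 0 0 0 0 0 0'
```

```text
t: 11.68
position: [0.4755, -0.2305, 0.1082]
ee_rot: [-0.656, -3.072, -0.0]
force: [-0.5, 0.3, -2.0]
finger_gap: 0.0506
finger_force: 30.0
t: 11.92
position: [0.4756, -0.2306, 0.1084]
ee_rot: [-0.656, -3.072, -0.0]
force: [-0.4, -0.0, -2.8]
finger_gap: 0.0507
finger_force: 30.0
[-1.09145025 -0.36338315 -2.00893232] [-2.45818628e-03 -4.46826053e+01 -2.14545232e+01 -2.98437662e-02
  7.80716795e-02 -1.59268886e-06]
t: 12.1
position: [0.4756, -0.2306, 0.1084]
ee_rot: [-0.656, -3.072, -0.0]
force: [0.2, -0.5, -2.5]
finger_gap: 0.0506
finger_force: 30.0
```

About 2.4 N, so this is a light one. Set it back.

```bash
python3 -m handwheel '1 0 0 1.2 0 0 0;1 0 0 2.6 0 0 0;1 0 0 3.8 0 0 0;1 0 0 4.6 0 0 0;1 0 0 4.95 0 0 0;1 0 0 5.15 0 0 0;1 0 0 5.15 0 0 0;1 0 0 5.15 0 0 0'
python3 -m handwheel '-1 0 0 0 0 0 0;-1 0 0 0 0 0 0;-1 0 0 0 0 0 0;-1 0 0 0 0 0 0;-1 0 0 0 0 0 0;-1 0 0 -3 0 0 0;-1 0 0 -7 0 0 0;-1 0 0 -10 0 0 0;-1 0 0 -10 0 0 0'
python3 -c "
from h import *
go(rack([0,0,.153]),65.7)"
```

```text
t: 13.1
position: [0.4757, -0.2307, 0.0572]
ee_rot: [0.656, 3.072, -0.0]
force: [-0.9, -0.2, -3.2]
finger_gap: 0.0504
finger_force: 30.0
t: 14.22
position: [0.4763, -0.2311, 0.1587]
ee_rot: [0.655, 3.069, -0.003]
force: [-0.6, -0.6, -0.6]
finger_gap: 0.0884
finger_force: 0.0
shift [-4.4  -8.21  0.6 ] turn [-0.1  0.2  0.2] t 14.225 F [-0.6 -0.6 -0.6] gap 0.0884
```

```bash
python3 -m handwheel '-1 -2.2 -4.1 0.3 0 0 0;-1 -4.4 -8.2 0.6 0 0 0;-1 -4.4 -8.2 0.6 0 0 0;-1 -4.4 -8.2 0.6 0 0 0'
python3 -c "
from h import *
go(rack([0,0,.054]),65.7);c=snap('wrist','w6.png');Q=[rack([0,y,.072]) for y in (0,.094)];print(proj(c,Q+[P+.0255*np.array([np.cos(a),np.sin(a),0]) for P in Q for a in np.arange(0,6.28,1.57)]).round(0).tolist())"
```

```text
t: 14.72
position: [0.4819, -0.3226, 0.1498]
ee_rot: [-0.656, -3.071, -0.002]
force: [0.5, 0.0, 0.7]
finger_gap: 0.088
finger_force: 0.0
shift [-0.17 -0.09  9.58] turn [ 0.1 -0.1  0.2] t 14.725 F [0.5 0.  0.7] gap 0.088
[[279.0, 235.0], [409.0, 165.0], [294.0, 266.0], [314.0, 220.0], [263.0, 201.0], [245.0, 249.0], [421.0, 201.0], [449.0, 149.0], [397.0, 127.0], [370.0, 182.0]]
```

View pics/w6.png

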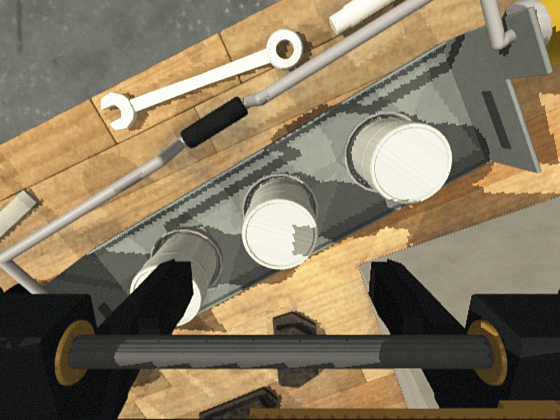

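Middle lid is at (280,234), as predicted; the left tin stands upright in its cup at (411,163).

```bash
python3 -m handwheel '-1 -0.15 -0.1 4 0 0 0;-1 -0.15 -0.1 7.3 0 0 0;-1 -0.15 -0.1 9 0 0 0;-1 -0.15 -0.1 9.5 0 0 0;1 -0.15 -0.1 9.5 0 0 0;1 -0.15 -0.1 9.5 0 0 0;1 -0.15 -0.1 9.5 0 0 0;1 -0.15 -0.1 9.5 0 0 0;1 -0.15 -0.1 9.5 0 0 0;1 -0.15 -0.1 9.5 0 0 0'
python3 -m handwheel '1 0 0 0 0 0 0;1 0 0 0 0 0 0;1 0 0 -0.8 0 0 0;1 0 0 -2 0 0 0;1 0 0 -3.4 0 0 0;1 0 0 -4.6 0 0 0;1 0 0 -5.2 0 0 0;1 0 0 -5.2 0 0 0;1 0 0 -5.2 0 0 0;1 0 0 -5.2 0 0 0'
python3 -m handwheel '1 0 0 0 0 0 0;1 0 0 0 0 0 0'
python3 -m handwheel '1 0 0 0 0 0 0'
```

```text
t: 16.02
position: [0.4834, -0.3249, 0.0563]
ee_rot: [0.656, 3.072, -0.0]
force: [0.3, 2.7, 5.3]
finger_gap: 0.0505
finger_force: 30.0
t: 17.27
position: [0.4831, -0.3248, 0.1075]
ee_rot: [-0.656, -3.072, -0.001]
force: [-0.1, -0.4, -4.4]
finger_gap: 0.0506
finger_force: 30.0
t: 17.52
position: [0.4832, -0.3249, 0.1078]
ee_rot: [-0.656, -3.072, -0.0]
force: [0.6, -0.3, -4.9]
finger_gap: 0.0505
finger_force: 30.0
t: 17.65
position: [0.4832, -0.3249, 0.1079]
ee_rot: [-0.656, -3.072, -0.0]
force: [-0.0, -0.1, -4.3]
finger_gap: 0.0508
finger_force: 30.0
```

About 4.5 N: probably the full one, but the right one still has to be weighed. Set it back.

```bash
python3 -m handwheel '1 0 0 1.2 0 0 0;1 0 0 2.6 0 0 0;1 0 0 3.8 0 0 0;1 0 0 4.6 0 0 0;1 0 0 4.95 0 0 0;1 0 0 5.15 0 0 0;1 0 0 5.2 0 0 0;1 0 0 5.2 0 0 0'
python3 -m handwheel '-1 0 0 0 0 0 0;-1 0 0 0 0 0 0;-1 0 0 0 0 0 0;-1 0 0 0 0 0 0;-1 0 0 0 0 0 0;-1 0 0 -3 0 0 0;-1 0 0 -7 0 0 0;-1 0 0 -10 0 0 0;-1 0 0 -10 0 0 0'
python3 -c "
from h import *
go(rack([0,-.094,.153]),5.7);go(rack([0,-.094,.153]),65.7)"
```

```text
t: 18.65
position: [0.4834, -0.3251, 0.0564]
ee_rot: [0.656, 3.072, -0.001]
force: [-0.3, 0.2, -2.5]
finger_gap: 0.0505
finger_force: 30.0
t: 19.77
position: [0.4839, -0.3255, 0.1579]
ee_rot: [0.655, 3.069, -0.004]
force: [-0.4, -0.0, -0.3]
finger_gap: 0.0881
finger_force: 0.0
shift [-4.53 -8.05  0.52] turn [ 0.   0.3 60.2] t 19.775 F [-0.4 -0.  -0.3] gap 0.0881
shift [-4.53 -8.05  0.52] turn [-0.1  0.2  0.2] t 19.775 F [-0.4 -0.  -0.3] gap 0.0881
```

```bash
python3 -m handwheel '-1 -2.3 -4 0.3 0 0 0;-1 -4.5 -8 0.5 0 0 0;-1 -4.5 -8 0.5 0 0 60;-1 -4.5 -8 0.5 0 0 60;-1 -4.5 -8 0.5 0 0 60;-1 -4.5 -8 0.5 0 0 60;-1 -4.5 -8 0.5 0 0 60;-1 -4.5 -8 0.5 0 0 60;-1 -4.5 -8 0.5 0 0 60;-1 -4.5 -8 0.5 0 0 60'
python3 -c "
from h import *
go(rack([0,-.094,.0545]),5.7);c=snap('wrist','w7.png');Q=[rack([0,y,.072]) for y in (0,-.094)];print(proj(c,Q+[P+.0255*np.array([np.cos(a),np.sin(a),0]) for P in Q for a in np.arange(0,6.28,1.57)]).round(0).tolist())"
```

```text
t: 21.02
position: [0.4915, -0.4162, 0.1501]
ee_rot: [-2.101, -2.334, -0.0]
force: [0.5, -0.4, 0.2]
finger_gap: 0.088
finger_force: 0.0
shift [-0.15  0.08  9.56] turn [-0.  -0.1  0.3] t 21.025 F [ 0.5 -0.4  0.2] gap 0.088
[[282.0, 85.0], [281.0, 235.0], [325.0, 90.0], [287.0, 36.0], [238.0, 80.0], [277.0, 130.0], [319.0, 239.0], [285.0, 199.0], [243.0, 231.0], [277.0, 269.0]]
```

View pics/w7.png

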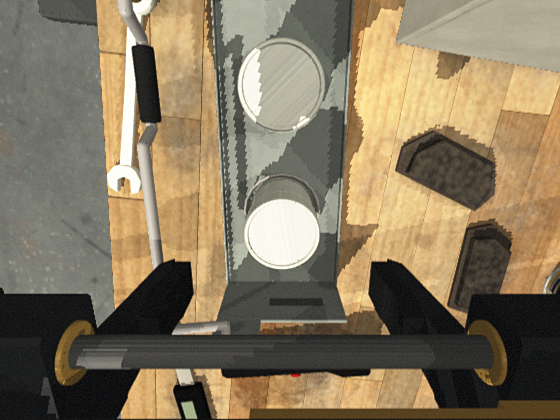

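Right lid is at (282,233), as predicted; the bar still lies over at left. I'll narrow the fingers a little to keep clear of it.

```bash
python3 -m handwheel '-0.6 -0.15 0.1 3 0 0 0;-0.6 -0.15 0.1 5 0 0 0;-0.6 -0.15 0.1 7.5 0 0 0;-0.6 -0.15 0.1 9 0 0 0;-0.6 -0.15 0.1 9.5 0 0 0;1 -0.15 0.1 9.5 0 0 0;1 -0.15 0.1 9.5 0 0 0;1 -0.15 0.1 9.5 0 0 0;1 -0.15 0.1 9.5 0 0 0;1 -0.15 0.1 9.5 0 0 0'
python3 -m handwheel '1 0 0 0 0 0 0;1 0 0 0 0 0 0;1 0 0 -0.8 0 0 0;1 0 0 -2 0 0 0;1 0 0 -3.4 0 0 0;1 0 0 -4.6 0 0 0;1 0 0 -5.2 0 0 0;1 0 0 -5.2 0 0 0;1 0 0 -5.2 0 0 0;1 0 0 -5.2 0 0 0'
python3 -m handwheel '1 0 0 0 0 0 0;1 0 0 0 0 0 0'
python3 -m handwheel '1 0 0 0 0 0 0'
```

```text
t: 22.32
position: [0.493, -0.418, 0.0568]
ee_rot: [2.103, 2.332, -0.0]
force: [-0.9, 0.2, 5.7]
finger_gap: 0.0504
finger_force: 30.0
t: 23.58
position: [0.4926, -0.4176, 0.1074]
ee_rot: [-2.104, -2.332, -0.0]
force: [-0.2, 0.5, -2.1]
finger_gap: 0.0507
finger_force: 30.0
t: 23.82
position: [0.4927, -0.4177, 0.1078]
ee_rot: [-2.104, -2.332, -0.0]
force: [-0.5, -1.4, -1.6]
finger_gap: 0.0504
finger_force: 30.0
t: 23.95
position: [0.4928, -0.4177, 0.1079]
ee_rot: [-2.104, -2.333, -0.0]
force: [-0.3, -0.5, -1.0]
finger_gap: 0.0502
finger_force: 30.0
```

About 1.5 N, so the middle tin (about 4.5 N) is the heaviest. Set this one back and return to the middle.

```bash
python3 -m handwheel '1 0 0 1.2 0 0 0;1 0 0 2.6 0 0 0;1 0 0 3.8 0 0 0;1 0 0 4.6 0 0 0;1 0 0 4.95 0 0 0;1 0 0 5.15 0 0 0;1 0 0 5.2 0 0 0;1 0 0 5.2 0 0 0'
python3 -m handwheel '-0.6 0 0 0 0 0 0;-0.6 0 0 0 0 0 0;-0.6 0 0 0 0 0 0;-0.6 0 0 0 0 0 0;-0.6 0 0 0 0 0 0;-0.6 0 0 -3 0 0 0;-1 0 0 -7 0 0 0;-1 0 0 -10 0 0 0;-1 0 0 -10 0 0 -60;-1 0 0 -10 0 0 -60'
python3 -m handwheel '-1 0 0 0 0 0 -38.6;-1 0 0 0 0 0 -38.6;-1 0 0 0 0 0 -38.6;-1 0 0 0 0 0 -38.6;-1 0 0 0 0 0 -38.6'
python3 -c "
from h import *
go(rack([0,0,.153]),65.7)"
```

```text
t: 24.95
position: [0.4929, -0.4178, 0.0568]
ee_rot: [2.104, 2.332, -0.0]
force: [-2.5, 2.2, 4.5]
finger_gap: 0.0505
finger_force: 30.0
t: 26.2
position: [0.4928, -0.4178, 0.1563]
ee_rot: [1.624, 2.688, -0.0]
force: [0.1, 0.0, 0.1]
finger_gap: 0.0884
finger_force: 0.0
t: 26.82
position: [0.4928, -0.4177, 0.1559]
ee_rot: [-0.656, -3.072, -0.0]
force: [-0.3, 0.6, -0.1]
finger_gap: 0.0881
finger_force: 0.0
shift [4.72 8.16 0.29] turn [ 0.  -0.   0.2] t 26.825 F [-0.3  0.6 -0.1] gap 0.0881
```

```bash
python3 -m handwheel '-1 2.35 4.1 0.15 0 0 0;-1 4.7 8.15 0.3 0 0 0;-1 4.7 8.15 0.3 0 0 0;-1 4.7 8.15 0.3 0 0 0'
python3 -c "
from h import *
go(rack([0,0,.055]),65.7);c=snap('wrist','w8.png');cv2.imwrite('pics/w8c.png',c['color']);Q=[rack([0,y,.072]) for y in (0,.094,-.094)];print(proj(c,Q).round(0).tolist())"
```

```text
t: 27.32
position: [0.4833, -0.3248, 0.1533]
ee_rot: [0.656, 3.072, -0.001]
force: [-0.7, -0.2, -1.1]
finger_gap: 0.0882
finger_force: 0.0
shift [0.06 0.07 9.83] turn [-0.   0.1  0.2] t 27.325 F [-0.7 -0.2 -1.1] gap 0.0882
[[281.0, 230.0], [410.0, 161.0], [168.0, 290.0]]
```

View pics/w8.png

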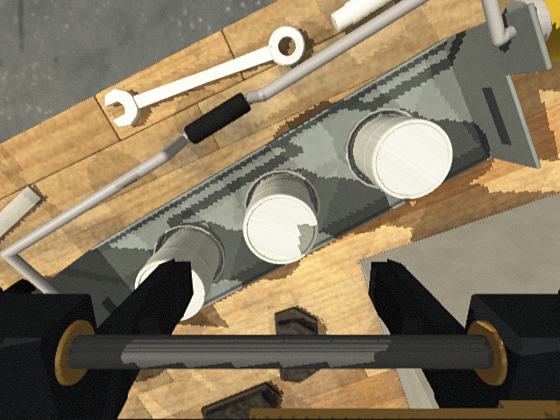

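All three tins stand in their cups (middle lid at (281,229), left at (412,159)) and the bar is still over. Next is the final grip and lift.

```bash
python3 -m handwheel '-1 0 0 4 0 0 0;-1 0 0 7.5 0 0 0;-1 0 0 9.2 0 0 0;-1 0 0 9.75 0 0 0;1 0 0 9.75 0 0 0;1 0 0 9.75 0 0 0;1 0 0 9.75 0 0 0;1 0 0 9.75 0 0 0;1 0 0 9.75 0 0 0;1 0 0 9.75 0 0 0'
python3 -m handwheel '1 0 0 0 0 0 0;1 0 0 0 0 0 0;1 0 0 -0.8 0 0 0;1 0 0 -2 0 0 0;1 0 0 -3.5 0 0 0;1 0 0 -5.2 0 0 0;1 0 0 -7 0 0 0;1 0 0 -9 0 0 0;1 0 0 -11 0 0 0;1 0 0 -13 0 0 0'
python3 -m handwheel '1 0 0 -2 0 0 0;1 0 0 -3.5 0 0 0;1 0 0 -4.7 0 0 0;1 0 0 -5.2 0 0 0;1 0 0 -5.2 0 0 0;1 0 0 -5.2 0 0 0;1 0 0 -5.2 0 0 0;1 0 0 -5.2 0 0 0;1 0 0 -5.2 0 0 0'
python3 -m handwheel '1 0 0 0 0 0 0;1 0 0 0 0 0 0'
python3 -c "
from h import *
c=snap('scene','s9.png');cv2.imwrite('pics/s9c.png',cv2.resize(c['color'][120:340,220:420],(600,600*220//200))[:600])"
```

```text
t: 28.62
position: [0.4832, -0.3244, 0.0559]
ee_rot: [0.654, 3.072, -0.001]
force: [-0.7, -1.0, 3.9]
finger_gap: 0.0499
finger_force: 30.0
t: 29.88
position: [0.4829, -0.324, 0.1871]
ee_rot: [0.654, 3.072, -0.0]
force: [0.4, 0.7, -4.5]
finger_gap: 0.0508
finger_force: 30.0
t: 31.0
position: [0.483, -0.3241, 0.2373]
ee_rot: [-0.654, -3.073, -0.0]
force: [0.9, -0.2, -4.9]
finger_gap: 0.0505
finger_force: 30.0
t: 31.25
position: [0.483, -0.3242, 0.2374]
ee_rot: [0.654, 3.073, -0.0]
force: [-0.6, 0.3, -5.8]
finger_gap: 0.0504
finger_force: 30.0
```

View pics/s9c.png

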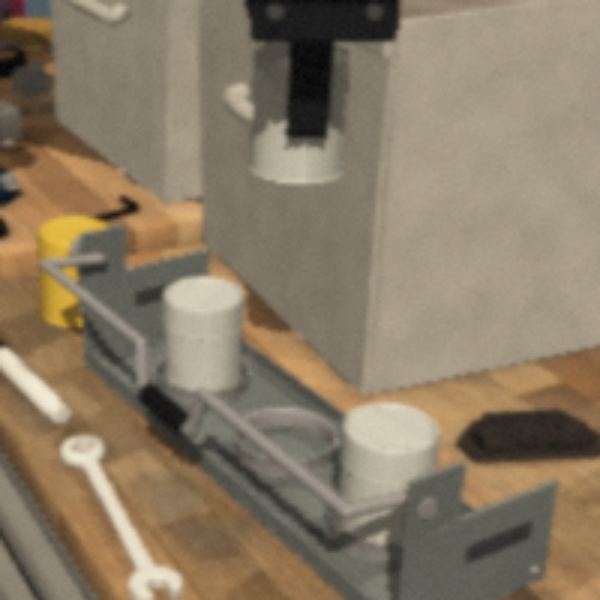

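The middle tin is held upright at (297,120) in the crop, with its underside about 0.187 m up. The other two are seated in their cups and the bar is over. Handing in.

```bash
python3 -c "
from h import *
print(hand_in())"
```

```text
the job is handed in; nothing more can be done
None
```

I handed the job in at about 31 s, holding the heaviest tin (the middle one, about 4.5–5 N against 2.4 N left and 1.5 N right) upright about 19 cm up, with the other two back in their cups and the bar clicked over; no verdict was shown.

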